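Put the wrapping mandrel away in its drawer tube

TASK

Take the wire-wrapping mandrel with the straight handle out of the wooden block, slide it rod first all the way down into the empty leaning tube in the open drawer, and let go. Then push the drawer fully shut without slamming it. Leave the round-knobbed mandrel in the block and do not disturb the jar beside it.

Things in the scene. Friction and masses are not known exactly. Their poses are not given: they have to be found in the camera images.
- mandrel: Wire-wrapping mandrel to put away: steel rod 14 mm thick, 55 mm long, tip chamfered 4 mm, then a straight round wooden handle 22 mm thick and 42 mm long; about 90 g. Origin: centre of the rod's tip; +z runs along it to the handle (z = 55 to 97 mm). Starts upright in one of the block's two holes, handle up; its turn about its own axis does not matter.
- knob_mandrel: A second mandrel with the same rod but a round ball knob (32 mm across, its centre 81 mm above the rod's tip) instead of the straight handle. Origin at the rod's tip. Stands in the other hole of the block; leave it there.
- block: Fixed pale wooden block, 150 x 50 x 45 mm (x, y, z). Origin: centre of its underside, on the bench. Two upright round holes 16 mm wide and 37 mm deep in its top at x = -42 and +42 mm, y = 0; which one holds which mandrel varies.
- tube (a point): Empty aluminium tube fixed in the drawer, moving with it, leaning 26 degrees (0.45 rad) from vertical, mouth towards the drawer's front and the robot. Origin: centre of the bore's floor; +z runs up the bore to the mouth at z = 50 mm; y is level, across the drawer. Bore 16.6 mm wide; outside 23 mm (28 mm at the mouth). A like tube 100 mm away towards -y is taken by a fixed round-knobbed mandrel.
- tube_mouth (a point): Centre of the empty tube's mouth, 50 mm up the bore from its floor. The bore flares over its last 7 mm to 21.6 mm here. With the mandrel home, its tip stands on the bore's floor and its handle begins 5 mm above this mouth.
- chest: Fixed wooden tool chest, 190 x 270 x 145 mm (x, y, z), one drawer in its front, which looks to its -x (towards the robot). Origin: centre of its underside, on the bench. Front plane at x = -95 mm; the drawer's opening reaches up to z = 133 mm. A mandrel standing more than about 13 mm short of home in its tube catches on the opening's upper edge.
- drawer (a joint): How far the drawer is out, in m: 0 shut, 0.165 fully out; slides along the chest's x, out towards -x; friction about 1.5 N, drag 6 N per m/s; stays where left. Starts 0.125 to 0.155 out. Front panel 12 mm thick, 266 mm wide, 8 to 135 mm above the bench, overlaying the chest's front when shut; side and back walls 74 mm above the bench.
- drawer_front (a point): Point on the outer face of the drawer's front panel, in the middle of its width, 110 mm above the bench; moves with the drawer; at chest x = -107 mm when shut. A small steel knob (20 mm across) stands 30 mm out from the panel 42 mm below this point.
- jar: White jar with a metal cap, 52 mm across, 75 mm tall, near the block. Origin: centre of its underside. Leave alone.

How it is judged:
By the outcome, as a careful person would: the job done as asked, in the order asked, and still so for the second after the job is handed in, with the robot touching nothing.
It also fails if it takes over 59 s, if anything falls off the work surface, if the arm or the gripper's body presses on something with over 40 N, if the wrist force passes 120 N, or if a joint passes its speed limit or range.

ROBOT

A 6-joint arm with a two-finger parallel gripper is mounted at the origin on the work surface. World frame = base frame: x ahead of the robot, y to its left, z up, the work surface at z = 0. Lengths are in m, angles in degrees, forces in N, time in s.
With the tool pointing down it reaches from about 0.3 to 0.75 m from the base axis. Payload 8.5 kg.
Tool frame: the origin (TCP) lies midway between the tips of the shut fingers; the grasp point (between the pads) lies 19 mm behind it; z points along the fingers, y is the line along which they close (so a half turn about z gives the same grasp; the last joint's range is limited). The gripper opens to 85 mm and grips with 20 to 120 N. Pads are 22 mm wide; open, the fingers measure 114 mm over their backs; the gripper's body (76 mm by 85 mm) begins 54 mm behind the grasp point. The pads swing forward as they close: fully open they stand 13 mm farther back than shut.
Start: joints at [55.732, 21.807, 74.336, -0, 83.858, -12.336], TCP at [0.205, 0.51, 0.21] pointing down, gripper open.
Joint ranges: [-178.18, 178.18], [-50.72, 133.34], [12.68, 142.11], [-81.47, 261.47], [9.98, 163.14], [-165.26, 165.26]. Speed limits (degrees/s): [136.94, 136.94, 180, 180, 180, 180].

INTERFACE

Orientations are given as a 3x3 rotation matrix whose columns are the frame's x, y, z axes.
In Python, from rig import env gives the robot as it stands. The module is installed in compiled form; this text tells all that it offers.
- The arm moves only by the tool jog_arm, never from a script. Its argument "targets" is a list of rows, each a list of 6 numbers: the shift along the tool's x, y, z in cm, then the turn, a rotation vector about the tool's x, y, z in degrees. A call has 1 to 8 rows; each row is the pose to reach, as a shift and turn from the pose commanded when the call began, along the tool's axes at that moment; what a row does not reach only later rows make up. A row lasts 1/12 s, in which the tool goes at most 41.7 mm and 7.16 degrees, less where a joint would pass 70% of its speed; a pose out of reach is approached as far as the arm can. A call with a gripper value outside its range is refused whole. "hand" is the opening, from 0 (shut) to 1 (fully open), set as the call begins (left out, the last holds). The fingers move at their own pace and stop on an object; "newtons" is the grip in N (left out, the last holds). Time passes only in rows, so rows that repeat a pose let the fingers close. It gives the time, the measured TCP pose, the force, the opening and the grip force at its end, in the units of the state.
- env.observe(): the state, without advancing time (a new reading comes with each control period).
- env.get_image(name): name is "side" or "top"; returns a dict with "frame" (384x512x3 uint8, red, green, blue), "depth" (384x512 float32, m along the optical axis (not along the pixel's ray), 0 where there is no reading), "fovy" (degrees; the focal length in pixels is half the picture's height over the tangent of half this angle, whatever the lens; pixels are square), "cx", "cy" (the principal point, pixels), "cam_to_world" (4x4, takes a point from camera to world coordinates). Camera axes: x right, y down, z forward; pixel columns grow to the right and rows downward; lengths in m; the calibration is good to about 2 mm. A picture is of the moment at which its call begins.
- env.close_job(): hands the job in; it is judged then, once.
Trained networks look in the newest picture that a camera, given by its name, has taken for a name from the list of things; names that differ only in an ending like _2 or _b are one class to them, and where a whole thing is asked for, a point or a joint stands for the part that bears it (a point fixed in the world has none). Each returns a list of dicts, best first, with "score" (0 to 1); they miss things now and then, are a little off and sometimes report something else, mostly with a low value. They report only what shows in the picture. A call takes as long as a camera call.
- env.regions_of(camera, target): "pixels" (384x512 bool, what is visible of it) and "point" ([row, column] in pixels, amid what is visible of it).
The state is a dict: "time_s": time; "q": joint angles; "qvel": joint speeds; "joint_efforts": joint torques, N m; "position": TCP position; "tool_rot": TCP orientation; "ft_force": force on the tool from outside, world axes, zero at the start; "wrist_torque": the same for the moment, N m; "grip_width": finger opening in m; "gripper_force": force on a finger pad.
Only numpy, scipy, OpenCV 4.12 (cv2) and the standard library are available. Lean on these libraries where they do the work, as an engineer would, in place of code of your own. Each camera call takes 0.05 s, during which the arm holds its last target. There are 200 camera calls.

## Working session

There is one attempt and no reset: what is moved stays moved. The work goes in short steps, Python scripts to look and compute and a tool call to move; the robot and the scene stay as the last step left them, time stands still between calls to the robot, and variables do not carry over. Pictures are saved under pics/ and viewed, at most 10 in all, crops included, and the job is handed in when it is done.

Besides the shell and the picture viewer there is one more tool, called after "Call:" as name(argument=value, ...) on one line, values as JSON. jog_arm: Moves the arm, as the interface text tells. Its arguments: {"type":"object","properties":{"targets":{"type":"array","items":{"type":"array","items":{"type":"number"}}},"hand":{"type":"number"},"newtons":{"type":"number"}},"required":["targets"]}

```bash
mkdir -p pics; cat > h.py <<'E'
import numpy as np, cv2
from rig import env
def grab(n):
    return env.get_image(n)
def cloud(im):
    f=im['frame'].shape[0]/2/np.tan(np.radians(im['fovy'])/2)
    d=im['depth']; v,u=np.mgrid[:d.shape[0],:d.shape[1]]
    P=np.stack([(u-im['cx'])/f*d,(v-im['cy'])/f*d,d],-1)
    T=im['cam_to_world']; W=P@T[:3,:3].T+T[:3,3]; W[d==0]=np.nan
    return W
def save(im,name): cv2.imwrite('pics/'+name,im['frame'][...,::-1])
E
python3 - <<'E'
from h import *
ims={}
for n in('side','top'):
    im=grab(n); save(im,n+'0.png'); W=cloud(im); np.save(n+'.npy',W)
    print(n,im['cam_to_world'][:3].round(3).tolist(),im['fovy'])
    for t in('mandrel','knob_mandrel','block','tube','tube_mouth','chest','drawer','drawer_front','jar'):
        for r in env.regions_of(n,t)[:2]:
            p=W[r['pixels']]; p=p[~np.isnan(p[:,0])]
            print(t,round(r['score'],2),np.round(r['point']),len(p), *( [np.round(np.percentile(p,q,axis=0),3) for q in (2,50,98)] if len(p) else []))
E
```

```text
side [[0.953, -0.29, 0.087, 0.541], [-0.302, -0.916, 0.263, -0.107], [0.003, -0.277, -0.961, 0.773]] 51.89470717137504
mandrel 0.66 [117. 166.] 228 [0.462 0.272 0.043] [0.472 0.277 0.095] [0.481 0.291 0.106]
knob_mandrel 0.86 [111. 210.] 278 [0.54  0.255 0.042] [0.553 0.264 0.097] [0.568 0.281 0.105]
block 0.73 [130. 187.] 2027 [0.439 0.242 0.003] [0.51  0.263 0.044] [0.583 0.302 0.047]
tube 0.66 [285. 265.] 14231 [ 0.477 -0.184  0.017] [ 0.559 -0.071  0.021] [0.653 0.053 0.136]
tube 0.18 [ 89. 279.] 781 [0.684 0.275 0.006] [0.705 0.288 0.067] [0.729 0.319 0.077]
tube_mouth 0.69 [282. 266.] 14058 [ 0.477 -0.184  0.018] [ 0.559 -0.072  0.021] [0.652 0.052 0.136]
chest 0.86 [273. 331.] 35047 [ 0.484 -0.215  0.018] [ 0.664 -0.088  0.144] [0.821 0.048 0.153]
drawer 0.59 [282. 266.] 14001 [ 0.478 -0.184  0.018] [ 0.559 -0.071  0.021] [0.653 0.052 0.136]
drawer_front 0.87 [284. 262.] 13990 [ 0.477 -0.184  0.018] [ 0.559 -0.072  0.021] [0.652 0.052 0.136]
drawer_front 0.63 [110. 210.] 274 [0.539 0.255 0.045] [0.553 0.264 0.097] [0.568 0.28  0.105]
jar 0.93 [ 91. 276.] 781 [0.684 0.275 0.001
[... 309 characters left out ...]
68 0.101] [0.567 0.282 0.107]
block 0.87 [225. 173.] 1428 [0.441 0.244 0.011] [0.511 0.269 0.045] [0.583 0.307 0.049]
tube 0.89 [196. 331.] 9252 [ 0.476 -0.184  0.017] [ 0.568 -0.072  0.022] [0.658 0.053 0.136]
tube_mouth 0.74 [143. 333.] 21927 [ 0.484 -0.211  0.018] [ 0.66  -0.081  0.144] [0.823 0.049 0.153]
tube_mouth 0.73 [198. 327.] 9312 [ 0.476 -0.184  0.017] [ 0.568 -0.072  0.022] [0.658 0.053 0.136]
chest 0.67 [145. 335.] 21930 [ 0.484 -0.212  0.018] [ 0.661 -0.081  0.144] [0.823 0.049 0.153]
drawer 0.72 [194. 328.] 9323 [ 0.476 -0.185  0.017] [ 0.568 -0.072  0.022] [0.658 0.053 0.136]
drawer_front 0.97 [195. 326.] 9171 [ 0.477 -0.184  0.017] [ 0.568 -0.072  0.022] [0.658 0.051 0.136]
```

View pics/side0.png

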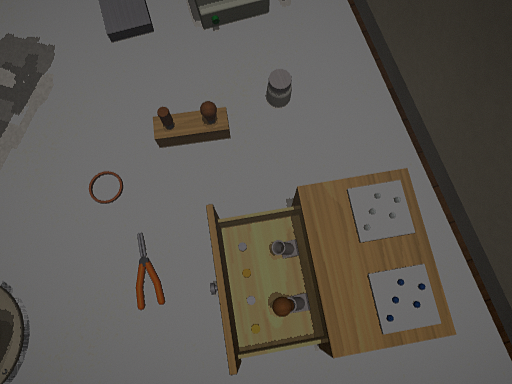

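View pics/top0.png

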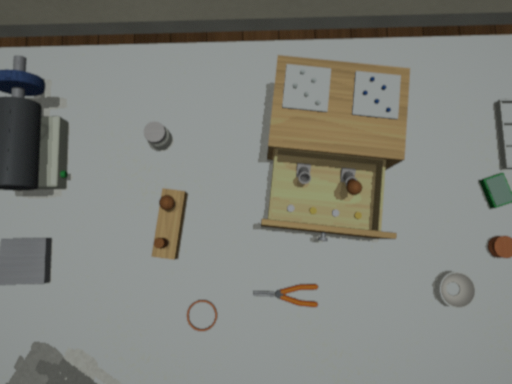

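The side view shows the straight mandrel at about (165,115), the knobbed one at (209,110), the jar at (279,85), the empty tube mouth at (277,246) and the taken tube at (283,305). The top view has them at (161,243), (167,203), (157,133), (304,175) and (353,185).

```bash
python3 - <<'E'
import numpy as np, cv2
S=np.load('side.npy');T=np.load('top.npy')
for nm,A in(('side',S),('top',T)):
    P=A.reshape(-1,3);P=P[~np.isnan(P[:,0])]
    def box(lo,hi,Q=P): return Q[((Q>lo)&(Q<hi)).all(1)]
    b=box([.42,.22,.041],[.6,.32,.05]); print(nm,'block',cv2.minAreaRect(b[:,:2].astype(np.float32)),np.median(b[:,2]))
    m=box([.45,.26,.09],[.5,.3,.13]); print('mandrel',len(m),cv2.minAreaRect(m[:,:2].astype(np.float32)),np.median(m[:,2]))
    k=box([.53,.24,.09],[.58,.3,.13]); print('knob',cv2.minAreaRect(k[:,:2].astype(np.float32)),k[:,2].max())
    c=box([.6,-.3,.140],[.9,.1,.149]); print('chesttop',cv2.minAreaRect(c[:,:2].astype(np.float32)),np.median(c[:,2]))
    f=box([.44,-.3,.131],[.56,.1,.139]); print('front',cv2.minAreaRect(f[:,:2].astype(np.float32)),np.median(f[:,2]))
    h=box([.45,-.3,-.01],[.85,.4,.01]);print('bench z',np.median(h[:,2]))
# tube patch depth map
r=T[160:190,290:320]; 
print('top z mm');print(np.nan_to_num(r[::1,::2,2]*1000).astype(int))
r=S[234:264,262:302]; print('side z mm');print(np.nan_to_num(r[::1,::2,2]*1000).astype(int))
import cv2
a=cv2.imread('pics/side0.png')[225:325,250:320];b=cv2.imread('pics/top0.png')[150:220,285:370]
a=cv2.resize(a,(400,571),interpolation=2);b=cv2.resize(b,(400,330),interpolation=2)
b=cv2.copyMakeBorder(b,0,241,0,0,0);cv2.imwrite('pics/crop.png',np.hstack([a,b]))
E
```

```text
side block ((0.512050211429596, 0.27645570039749146), (0.05187128856778145, 0.15003317594528198), 81.05690002441406) 0.044721713789944384
mandrel 134 ((0.47084784507751465, 0.2817826569080353), (0.02146027609705925, 0.020811481401324272), 79.97859954833984) 0.10406415980907019
knob ((0.5530925989151001, 0.2682275176048279), (0.02876136638224125, 0.02902023121714592), 37.21677017211914) 0.10720161580040921
chesttop ((0.732434093952179, -0.08811928331851959), (0.27066701650619507, 0.19143392145633698), 82.35423278808594) 0.14495731820641633
front ((0.4898624122142792, -0.056110069155693054), (0.26495787501335144, 0.012260698713362217), 82.40061950683594) 0.13486234453385038
bench z -0.00022499886158111604
top block ((0.5127357244491577, 0.277912437915802), (0.05123394355177879, 0.1502111852169037), 80.93746185302734) 0.04530988082149617
mandrel 105 ((0.4714150130748749, 0.2840021848678589), (0.02078700065612793, 0.020040880888700485), 88.40795135498047) 0.10502697458235133
knob ((0.5549001693725586, 0.2704686224460602), (0.030253317207098007, 0.029636217281222343), 84.6619873046875) 0.
[... 2968 characters left out ...]
29 19]
 [19 20 21 22 20 17 70 71 72 75 75 63 54 48 39 31 34 34 28 19]
 [17 19 18 18 22 19 17 70 72 75 57 54 49 41 30 32 33 35 31 19]
 [20 21 19 20 21 18 21 20 18 20  0 23 25 26 30 30 31 34 28 19]
 [21 20 20 17 19 20 20 18 21 20 23 25 25 29 28 28 25 20 18 18]
 [22 20 19 21 18 19 20 21 21 19 21 23 26 26 19 18 23 18 18 21]
 [20 18 19 19 19 19 19 20 18 21 18 20 20 20 18 18 21 17 23 19]
 [19 19 20 19 22 20 19 19 18 19 19 19 19 19 17 20 19 18 17 19]
 [18 21 19 18 21 20 20 21 21 17 20 18 17 19 20 19 21 21 18 22]
 [19 19 20 22 18 19 18 19 20 21 19 18 21 19 18 19 21 19 22 21]
 [19 18 20 19 19 18 21 19 19 20 18 20 21 21 20 19 20 21 20 18]
 [19 18 19 21 20 17 19 21 19 18 20 19 19 20 20 19 18 19 21 21]]
```

View pics/crop.png

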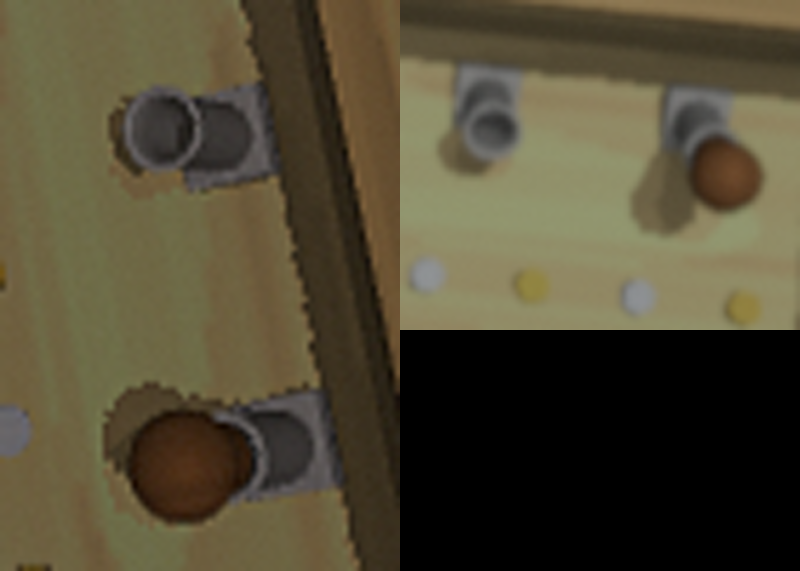

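The crop shows the empty tube's rim clearly in both views, and the straight mandrel stands at the block's low-x end. Next I fit the mouth.

```bash
python3 - <<'E'
from h import *
from scipy.optimize import least_squares
S=np.load('side.npy');T=np.load('top.npy')
yaw=np.radians(-7.57);cx=np.array([np.cos(yaw),np.sin(yaw),0]);cy=np.array([-np.sin(yaw),np.cos(yaw),0])
a=.45; n=np.cos(a)*np.array([0,0,1])-np.sin(a)*cx; e=np.cross(cy,n)
C=np.array([.7328,-.0877,0])
for nm,P in(('side',S[236:258,268:300]),('top',T[162:186,294:316])):
    P=P.reshape(-1,3);P=P[~np.isnan(P[:,0])]; P=P[P[:,2]>.026]
    u,v,w=P@e,P@cy,P@n
    h=np.sort(w)[::-1]; print(nm,h[[0,3,10,20,40]].round(4))
    top=np.percentile(w,97); k=w>top-.004
    q=np.c_[u,v][k]
    f=lambda s:np.clip(np.abs(np.hypot(q[:,0]-s[0],q[:,1]-s[1])-.0124),.0008,None)
    s=least_squares(f,q.mean(0),loss='soft_l1',f_scale=.001).x
    wt=np.median(w[k])
    M=s[0]*e+s[1]*cy+wt*n; (c,sz,an)=cv2.minAreaRect(q.astype(np.float32))
    M2=c[0]*e+c[1]*cy+wt*n
    print('mouth',M.round(4),M2.round(4),np.round(sz,4),k.sum(),'chest',((M-C)@cx).round(4),((M-C)@cy).round(4),M[2])
# consistency: center in drawer
F=np.array([.4903,-.0553,0]);print('front in chest',(F-C)@cx,(F-C)@cy)
o=env.observe();print(o['time_s'],o['position'],np.round(o['tool_rot'],4),o['q'],o['grip_width'])
E
```

```text
side [-0.1901 -0.1916 -0.1921 -0.1927 -0.1936]
mouth [ 0.6005 -0.0207  0.0738] [ 0.6004 -0.0205  0.0737] [0.0255 0.0249] 78 chest -0.14 0.049 0.07381185425081446
top [-0.1897 -0.1905 -0.1924 -0.1931 -0.1947]
mouth [ 0.6018 -0.0189  0.0741] [ 0.6017 -0.019   0.0741] [0.0253 0.0236] 56 chest -0.139 0.0509 0.07408024923760445
front in chest -0.24465481939446007 0.00017130984830644042
1.0 [0.20542379 0.51017152 0.20982636] [[-0.9276  0.3735 -0.    ]
 [ 0.3735  0.9276  0.    ]
 [ 0.      0.     -1.    ]] [ 5.57312384e+01  2.18056727e+01  7.43366244e+01  3.68230839e-04
  8.38574455e+01 -1.23356163e+01] 0.08551637677880095
```

```bash
cat >> h.py <<'E'
from scipy.spatial.transform import Rotation as Ro
yaw=np.radians(-7.57);cx=np.array([np.cos(yaw),np.sin(yaw),0]);cy=np.array([-np.sin(yaw),np.cos(yaw),0]);Z=np.array([0,0,1.])
C=np.array([.7328,-.0877,0]);M=np.array([.6011,-.0198,.0742]);n=np.cos(.45)*Z-np.sin(.45)*cx
Rd=np.c_[np.cross(cy,-Z),cy,-Z]; Rt=np.c_[np.cross(cy,-n),cy,-n]
def row(p,R,o=None):
    o=o or env.observe();R0=np.array(o['tool_rot']);p0=np.array(o['position'])
    d=R0.T@(np.array(p)-p0)*100; r=Ro.from_matrix(R0.T@R).as_rotvec(degrees=True)
    print(np.r_[d,r].round(2).tolist())
def st():
    o=env.observe();print(o['time_s'],np.round(o['position'],4),'F',np.round(o['ft_force'],2),'w',round(o['grip_width'],4),o['gripper_force'],'q',np.round(o['q'],1))
E
python3 -c "
from h import *
row([.4711,.2833,.16],Rd)"
```

```text
[-33.12, -11.12, 4.98, 0.0, -0.0, -14.36]
```

Call:
jog_arm(targets=[[-33.1,-11.1,5,0,0,-14.4],[-33.1,-11.1,5,0,0,-14.4],[-33.1,-11.1,5,0,0,-14.4],[-33.1,-11.1,5,0,0,-14.4],[-33.1,-11.1,5,0,0,-14.4],[-33.1,-11.1,5,0,0,-14.4],[-33.1,-11.1,5,0,0,-14.4],[-33.1,-11.1,5,0,0,-14.4]], hand=1)

```text
time_s: 1.67
position: [0.4517, 0.2997, 0.1636]
tool_rot: [[-0.991, 0.131, 0.0], [0.131, 0.991, 0.0], [-0.0, 0.0, -1.0]]
ft_force: [0.4, 1.2, -0.1]
grip_width: 0.0852
gripper_force: 0.0
```

```bash
python3 -c "
from h import *
st();row([.4711,.2833,.071],Rd)"
```

```text
1.6667 [0.4517 0.2997 0.1636] F [ 0.35  1.22 -0.12] w 0.0852 0.0 q [ 21.   23.2  80.2   0.   76.6 -61.4]
[-2.14, -1.37, 9.26, 0.01, 0.02, 0.03]
```

Call:
jog_arm(targets=[[-1.4,-0.5,0,0,0,0],[-1.4,-0.5,0,0,0,0],[-1.4,-0.5,0,0,0,0],[-1.4,-0.5,0,0,0,0]])

```text
time_s: 2.0
position: [0.4627, 0.2952, 0.1639]
tool_rot: [[-0.991, 0.13, -0.0], [0.13, 0.991, 0.0], [0.0, 0.0, -1.0]]
ft_force: [-0.6, 0.4, 0.1]
grip_width: 0.0849
gripper_force: 0.0
```

```bash
python3 -c "
from h import *
st();row([.4711,.2833,.071],Rd)"
```

```text
2.0 [0.4627 0.2952 0.1639] F [-0.59  0.39  0.14] w 0.0849 0.0 q [ 20.2  23.8  79.    0.   77.1 -62.4]
[-0.99, -1.07, 9.29, 0.01, -0.02, 0.09]
```

Call:
jog_arm(targets=[[-1,-1.1,2,0,0,0],[-1,-1.1,2,0,0,0],[-1,-1.1,4,0,0,0],[-1,-1.1,4,0,0,0],[-1,-1.1,4,0,0,0]])

```text
time_s: 2.42
position: [0.4709, 0.283, 0.124]
tool_rot: [[-0.992, 0.13, -0.002], [0.13, 0.992, -0.0], [0.001, -0.001, -1.0]]
ft_force: [-0.1, -0.2, -0.1]
grip_width: 0.0853
gripper_force: 0.0
```

```bash
python3 - <<'E'
from h import *
st();row([.4711,.2833,.071],Rd)
im=grab('side');W=cloud(im);P=W.reshape(-1,3);P=P[~np.isnan(P[:,0])]
a=cv2.resize(im['frame'][60:180,100:260],(640,480),interpolation=2);cv2.imwrite('pics/pre.png',a[...,::-1])
E
```

```text
2.4167 [0.4709 0.283  0.124 ] F [-0.12 -0.2  -0.14] w 0.0853 0.0 q [ 18.7  26.2  82.3   0.   71.6 -63.9]
[-0.02, 0.03, 5.3, -0.03, -0.08, 0.11]
```

View pics/pre.png

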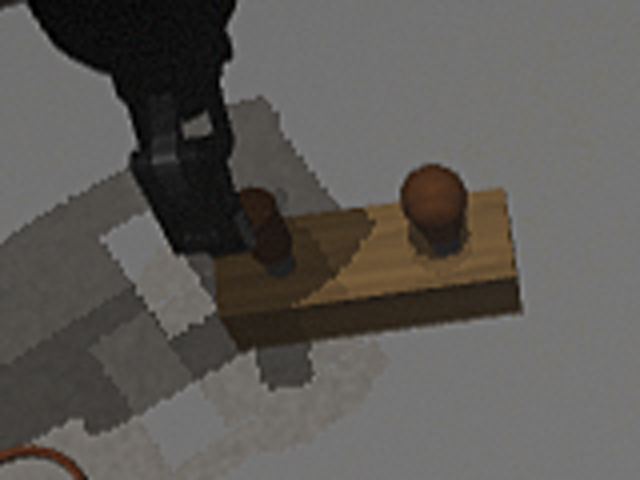

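The crop shows the handle at about (265,225), with the near finger above and in front of it and the knob well clear at (433,198). Moving down.

Call:
jog_arm(targets=[[0,0,2.5,0,0,0],[0,0,5.2,0,0,0],[0,0,5.2,0,0,0],[0,0,5.2,0,0,0]])

```text
time_s: 2.8
position: [0.4718, 0.2826, 0.0723]
tool_rot: [[-0.991, 0.131, -0.001], [0.131, 0.991, -0.0], [0.001, -0.0, -1.0]]
ft_force: [0.5, -0.3, 0.5]
grip_width: 0.0852
gripper_force: 0.0
```

Call:
jog_arm(targets=[[0,0,0,0,0,0],[0,0,0,0,0,0],[0,0,0,0,0,0],[0,0,0,0,0,0],[0,0,0,0,0,0],[0,0,0,0,0,0],[0,0,0,0,0,0],[0,0,0,0,0,0]], hand=0, newtons=40)

```text
time_s: 3.47
position: [0.4725, 0.2824, 0.0723]
tool_rot: [[-0.991, 0.131, 0.001], [0.131, 0.991, 0.0], [-0.001, 0.001, -1.0]]
ft_force: [0.3, 0.3, 5.9]
grip_width: 0.0198
gripper_force: 39.1
```

```bash
python3 -c "
from h import *
st()"
```

```text
3.4667 [0.4725 0.2824 0.0723] F [0.34 0.33 5.87] w 0.0198 39.12114143371582 q [ 18.5  29.7  86.1   0.   64.1 -63.9]
```

Call:
jog_arm(targets=[[0,0,-1.5,0,0,0],[0,0,-3,0,0,0],[0,0,-5,0,0,0],[0,0,-8,0,0,0],[0,0,-11,0,0,0],[0,0,-13,0,0,0],[0,0,-13,0,0,0],[0,0,-13,0,0,0]])

```text
time_s: 4.13
position: [0.472, 0.2822, 0.2018]
tool_rot: [[-0.991, 0.131, 0.001], [0.131, 0.991, 0.0], [-0.001, 0.0, -1.0]]
ft_force: [0.4, 0.0, -1.5]
grip_width: 0.0197
gripper_force: 39.4
```

```bash
python3 -c "
from h import *
st();print(M+n*.134);row(M+n*.134,Rt)"
```

```text
4.1333 [0.472  0.2822 0.2018] F [ 0.45  0.01 -1.53] w 0.0197 39.43180024623871 q [ 18.5  22.1  75.2   0.   82.6 -63.9]
[ 0.5433226  -0.01212164  0.19485991]
[-10.93, -28.25, 0.69, 0.03, -25.75, 0.03]
```

Call:
jog_arm(targets=[[-2,-4,0,0,-3,0],[-4,-8,0,0,-8,0],[-6,-12,0,0,-14,0],[-8,-16,0,0,-20,0],[-9,-20,0.3,0,-25.8,0],[-10,-24,0.7,0,-25.8,0],[-10.9,-28.2,0.7,0,-25.8,0],[-10.9,-28.2,0.7,0,-25.8,0]])

```text
time_s: 4.8
position: [0.5423, -0.0159, 0.1924]
tool_rot: [[-0.894, 0.135, 0.428], [0.122, 0.991, -0.059], [-0.432, -0.0, -0.902]]
ft_force: [0.4, -0.2, 0.1]
grip_width: 0.0198
gripper_force: 39.6
```

Call:
jog_arm(targets=[[0,0,0,0,0,0],[0,0,0,0,0,0],[0,0,0,0,0,0]])

```text
time_s: 5.05
position: [0.5424, -0.0108, 0.1935]
tool_rot: [[-0.894, 0.131, 0.429], [0.118, 0.991, -0.056], [-0.433, 0.001, -0.901]]
ft_force: [-0.2, -0.5, -1.3]
grip_width: 0.02
gripper_force: 39.6
```

```bash
python3 - <<'E'
from h import *
st();row(M+n*.134,Rt)
for nm in('side','top'):
    im=grab(nm);np.save(nm+'1.npy',cloud(im));a=im['frame'][200:330,200:340] if nm=='side' else im['frame'][120:250,250:390]
    o=cv2.resize(a,(400,371),interpolation=2); A=o if nm=='side' else np.hstack([A,o])
cv2.imwrite('pics/ins.png',A[...,::-1])
E
```

```text
5.05 [ 0.5424 -0.0108  0.1935] F [-0.24 -0.47 -1.26] w 0.02 39.56900954246521 q [ -15.5   11.6   97.4    4.8   45.7 -100.6]
[-0.16, -0.12, -0.08, 0.05, -0.13, 0.05]
```

View pics/ins.png

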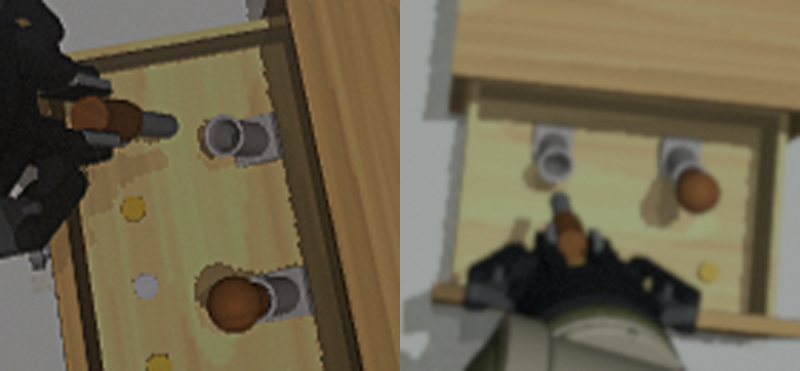

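The picture shows the mandrel held, with the rod aimed at the empty tube's mouth. Next I fit the rod axis in tool coordinates, camera by camera, so that each camera's bias cancels against the mouth.

```bash
cat > fit.py <<'E'
from h import *
from scipy.optimize import least_squares
def fit(tag,p,R,zr=(.012,.058),mouths={'side':[.6005,-.0206,.0738],'top':[.6018,-.0189,.0741]}):
    for nm in('side','top'):
        W=np.load(nm+tag+'.npy').reshape(-1,3);W=W[~np.isnan(W[:,0])]
        L=(W-p)@R; k=(abs(L[:,0])<.014)&(abs(L[:,1])<.014)&(L[:,2]>-.0)&(L[:,2]<.08)
        Q=L[k]; z=np.sort(Q[:,2]); 
        rod=Q[(Q[:,2]>zr[0])&(Q[:,2]<zr[1])]
        f=lambda s:np.hypot(rod[:,0]-s[0]-s[2]*(rod[:,2]-.06),rod[:,1]-s[1]-s[3]*(rod[:,2]-.06))-.007
        s=least_squares(f,[0,0,0,0],loss='soft_l1',f_scale=.001).x
        m=(np.array(mouths[nm])-p)@R
        print(nm,len(rod),'at z60 xy mm',(s[:2]*1e3).round(2),'slope deg',np.degrees(s[2:]).round(1),'zmax',z[-5:].round(4),'mouth in tool mm',(m*1e3).round(1),'bore axis in tool',(R.T@-n).round(3))
E
python3 - <<'E'
from fit import *
o=env.observe();fit('1',np.array(o['position']),np.array(o['tool_rot']));st()
E
```

```text
side 99 at z60 xy mm [ 3.37 -0.43] slope deg [0.9 0.6] zmax [0.057  0.0587 0.0588 0.0593 0.0595] mouth in tool mm [ -0.6  -2.8 133.8] bore axis in tool [-0.001 -0.001  1.   ]
top 44 at z60 xy mm [2.36 0.95] slope deg [0.9 0.3] zmax [0.0586 0.0596 0.06   0.0604 0.0611] mouth in tool mm [ -1.6  -0.9 134. ] bore axis in tool [-0.001 -0.001  1.   ]
5.15 [ 0.5428 -0.0103  0.1941] F [-0.11  0.23 -0.63] w 0.0195 39.56905961036682 q [ -15.4   11.5   97.3    4.9   45.7 -100.6]
```

Call:
jog_arm(targets=[[-0.3,-0.17,0,0.4,-0.9,0],[-0.3,-0.17,1.5,0.4,-0.9,0],[-0.3,-0.17,3,0.4,-0.9,0],[-0.3,-0.17,4.5,0.4,-0.9,0],[-0.3,-0.17,5.5,0.4,-0.9,0],[-0.3,-0.17,5.5,0.4,-0.9,0],[-0.3,-0.17,5.5,0.4,-0.9,0],[-0.3,-0.17,5.5,0.4,-0.9,0]])

```text
time_s: 5.82
position: [0.5694, -0.0166, 0.1472]
tool_rot: [[-0.885, 0.134, 0.445], [0.117, 0.991, -0.066], [-0.45, -0.006, -0.893]]
ft_force: [-0.5, 0.8, -1.2]
grip_width: 0.0197
gripper_force: 39.5
```

```bash
python3 - <<'E'
from fit import *
st();
for nm in('side','top'):
    o=env.observe();im=grab(nm);np.save(nm+'2.npy',cloud(im))
fit('2',np.array(o['position']),np.array(o['tool_rot']));st()
E
```

```text
5.8167 [ 0.5694 -0.0166  0.1472] F [-0.47  0.83 -1.19] w 0.0197 39.54811871051788 q [ -15.1   17.3   98.8    4.9   37.4 -100.7]
side 83 at z60 xy mm [2.93 0.15] slope deg [0.6 1.2] zmax [0.0797 0.0797 0.0799 0.0799 0.08  ] mouth in tool mm [ 5.2  0.7 79.8] bore axis in tool [0.017 0.007 1.   ]
top 39 at z60 xy mm [2.39 1.25] slope deg [1.6 1.1] zmax [0.0795 0.0796 0.0797 0.0797 0.0797] mouth in tool mm [ 4.1  2.6 80. ] bore axis in tool [0.017 0.007 1.   ]
5.9167 [ 0.5694 -0.0167  0.1474] F [ 0.12 -0.36 -0.8 ] w 0.02 39.54879105091095 q [ -15.1   17.3   98.8    4.9   37.4 -100.7]
```

Call:
jog_arm(targets=[[0.17,0.06,0.3,0,0,0],[0.17,0.06,0.8,0,0,0],[0.19,0.07,1.4,0,0,0],[0.2,0.08,2.0,0,0,0],[0.21,0.08,2.6,0,0,0],[0.21,0.08,2.6,0,0,0]])

```text
time_s: 6.42
position: [0.5791, -0.0175, 0.1208]
tool_rot: [[-0.887, 0.134, 0.443], [0.117, 0.991, -0.065], [-0.447, -0.006, -0.894]]
ft_force: [-0.6, -0.2, -1.1]
grip_width: 0.0196
gripper_force: 39.6
```

```bash
python3 - <<'E'
from fit import *
st();o=env.observe();R=np.array(o['tool_rot']);print((R.T@(M-np.array(o['position']))*1e3).round(1),(R.T@-n).round(3),np.round(R.T@np.array(o['ft_force']),1),np.round(o['wrist_torque'],2))
E
```

```text
6.4167 [ 0.5791 -0.0175  0.1208] F [-0.56 -0.19 -1.13] w 0.0196 39.55901384353638 q [ -14.9   20.3   99.4    5.2   33.9 -100.8]
[ 1.1  1.  51.6] [0.014 0.007 1.   ] [ 1.  -0.3  0.8] [ 0.02  0.34 -0.07]
```

Call:
jog_arm(targets=[[-0.07,0.02,0.3,0,0,0],[-0.07,0.02,0.8,0,0,0],[-0.06,0.02,1.3,0,0,0],[-0.05,0.02,1.8,0,0,0],[-0.05,0.02,2.0,0,0,0],[-0.05,0.02,2.0,0,0,0]])

```text
time_s: 6.92
position: [0.5885, -0.0186, 0.104]
tool_rot: [[-0.886, 0.134, 0.444], [0.117, 0.991, -0.066], [-0.449, -0.006, -0.894]]
ft_force: [-0.0, -0.1, -1.5]
grip_width: 0.0198
gripper_force: 39.6
```

```bash
cat > s.py <<'E'
from fit import *
st();o=env.observe();R=np.array(o['tool_rot']);print((R.T@(M-np.array(o['position']))*1e3).round(1),(R.T@-n).round(3),'Ftool',np.round(R.T@np.array(o['ft_force']),1),np.round(o['wrist_torque'],2))
E
python3 s.py
```

```text
6.9167 [ 0.5885 -0.0186  0.104 ] F [-0.01 -0.12 -1.46] w 0.0198 39.567657709121704 q [ -14.7   22.6   99.3    5.3   31.7 -101. ]
[ 2.1  0.7 32.3] [0.015 0.007 1.   ] Ftool [ 0.6 -0.1  1.3] [-0.02  0.32  0.02]
```

Call:
jog_arm(targets=[[0,0.0,0.4,0,0,0],[0.01,0.0,0.8,0,0,0],[0.02,0.01,1.2,0,0,0],[0.02,0.01,1.5,0,0,0],[0.02,0.01,1.5,0,0,0]])

```text
time_s: 7.33
position: [0.595, -0.0195, 0.0905]
tool_rot: [[-0.886, 0.134, 0.444], [0.117, 0.991, -0.066], [-0.449, -0.006, -0.894]]
ft_force: [-0.7, 0.8, -1.6]
grip_width: 0.0198
gripper_force: 39.6
```

```bash
python3 s.py
```

```text
7.3333 [ 0.595  -0.0195  0.0905] F [-0.7   0.82 -1.55] w 0.0198 39.56850349903107 q [ -14.6   24.3   99.3    5.5   30.  -101.1]
[ 1.9  0.6 17.3] [0.015 0.007 1.   ] Ftool [1.4 0.7 1. ] [0.07 0.35 0.02]
```

Call:
jog_arm(targets=[[0,0,0.1,0,0,0],[0,0,0.2,0,0,0],[0,0,0.3,0,0,0],[0,0,0.3,0,0,0]])

```text
time_s: 7.67
position: [0.5963, -0.0197, 0.0884]
tool_rot: [[-0.886, 0.134, 0.444], [0.117, 0.991, -0.066], [-0.449, -0.006, -0.893]]
ft_force: [0.0, 0.3, -0.6]
grip_width: 0.0198
gripper_force: 39.6
```

```bash
python3 s.py
```

```text
7.6667 [ 0.5963 -0.0197  0.0884] F [ 0.    0.26 -0.59] w 0.0198 39.560306668281555 q [ -14.6   24.6   99.3    5.6   29.7 -101.1]
[ 2.1  0.6 14.8] [0.016 0.007 1.   ] Ftool [0.3 0.3 0.5] [0.16 0.4  0.07]
```

Call:
jog_arm(targets=[[0,0,0.05,0,0,0],[0,0,0.1,0,0,0],[0,0,0.15,0,0,0],[0,0,0.15,0,0,0]])

```text
time_s: 8.0
position: [0.5972, -0.0199, 0.0875]
tool_rot: [[-0.885, 0.134, 0.445], [0.117, 0.991, -0.066], [-0.45, -0.006, -0.893]]
ft_force: [-1.1, 0.7, 1.8]
grip_width: 0.0198
gripper_force: 39.8
```

```bash
python3 s.py
```

```text
8.0 [ 0.5972 -0.0199  0.0875] F [-1.1   0.69  1.78] w 0.0198 39.84099984169006 q [ -14.6   24.7   99.2    5.6   29.6 -101.1]
[ 2.5  0.7 13.6] [0.017 0.007 1.   ] Ftool [ 0.3  0.5 -2.1] [0.15 0.3  0.02]
```

The force change shows the tip on the floor, at 63.6 mm against 64 mm expected. Releasing and backing out along the axis.

Call:
jog_arm(targets=[[0,0,0,0,0,0],[0,0,0,0,0,0],[0,0,0,0,0,0],[0,0,0,0,0,0],[0,0,0,0,0,0]], hand=0.7)

```text
time_s: 8.42
position: [0.597, -0.0198, 0.0872]
tool_rot: [[-0.886, 0.134, 0.445], [0.117, 0.991, -0.066], [-0.449, -0.006, -0.893]]
ft_force: [0.1, 0.7, 1.2]
grip_width: 0.0599
gripper_force: 0.0
```

Call:
jog_arm(targets=[[0,0,-1,0,0,0],[0,0,-3,0,0,0],[0,0,-5,0,0,0],[0,0,-7,0,0,0],[0,0,-9,0,0,0],[0,0,-11,0,0,0],[0,0,-11,0,0,0],[0,0,-11,0,0,0]])

```text
time_s: 9.08
position: [0.548, -0.0125, 0.1867]
tool_rot: [[-0.885, 0.134, 0.447], [0.117, 0.991, -0.066], [-0.451, -0.007, -0.892]]
ft_force: [-0.1, -0.6, 0.5]
grip_width: 0.0597
gripper_force: 0.0
```

```bash
python3 - <<'E'
from h import *
st();Fp=C+cx*-.26+0*cy;row([*(C+cx*-.32)[:2],.20],Rd)
for nm in('side','top'):
    im=grab(nm);W=cloud(im)
    P=W.reshape(-1,3);P=P[~np.isnan(P[:,0])];L=np.c_[(P-M)@np.cross(cy,n),(P-M)@cy,(P-M)@n]
    k=(np.hypot(L[:,0],L[:,1])<.014)&(L[:,2]>.0)&(L[:,2]<.07);z=np.sort(L[k][:,2]);print(nm,k.sum(),(z[[len(z)//2,-10,-3,-1]]*1e3).round(1))
    f=P[((P>[.44,-.3,.131])&(P<[.56,.1,.139])).all(1)];c=np.median((f-C)@cx);print('panel',c,'out',-c-.101)
    a=im['frame'][200:330,200:340] if nm=='side' else im['frame'][120:250,250:390]
    o=cv2.resize(a,(400,371),interpolation=2); A=o if nm=='side' else np.hstack([A,o])
cv2.imwrite('pics/rel.png',A[...,::-1])
E
```

```text
9.0833 [ 0.548  -0.0125  0.1867] F [-0.15 -0.64  0.53] w 0.0597 0.0 q [ -15.3   12.3   98.2    4.5   42.9 -100.3]
[10.73, -5.06, -6.88, -0.41, 26.84, -0.05]
side 243 [43.8 48.  48.5 49.4]
panel -0.2427657656313041 out 0.14176576563130408
top 156 [44.4 47.9 48.6 49.8]
panel -0.2426240047847276 out 0.1416240047847276
```

View pics/rel.png

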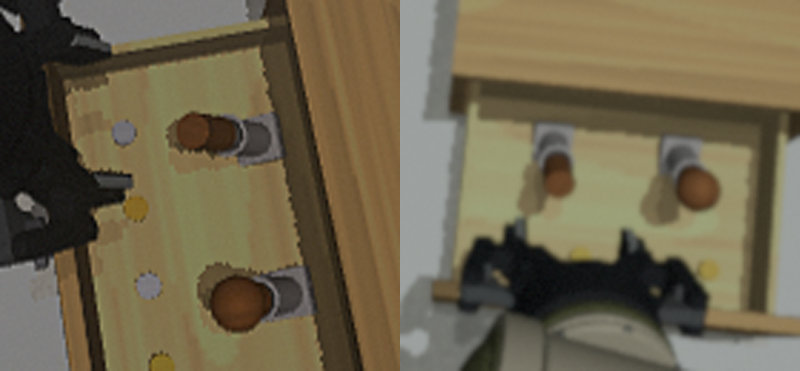

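The mandrel is home: its handle end is 48 mm above the mouth against 47 nominal, seen at about (193,130) in the left crop. Next I move out in front of the panel with the fingers shut.

Call:
jog_arm(targets=[[-1.3,0,-2.7,0,0,0],[-1,-0.5,-5.4,0,5,0],[2,-1.5,-6.5,-0.1,11,0],[5,-3,-6.8,-0.2,17,0],[8,-4,-6.9,-0.3,23,0],[10.7,-5.1,-6.9,-0.4,26.8,0],[10.7,-5.1,-6.9,-0.4,26.8,0],[10.7,-5.1,-6.9,-0.4,26.8,0]], hand=0, newtons=20)

```text
time_s: 9.85
position: [0.4161, -0.0462, 0.1985]
tool_rot: [[-0.991, 0.134, -0.002], [0.134, 0.991, 0.001], [0.002, 0.001, -1.0]]
ft_force: [0.5, 0.4, 0.6]
grip_width: -0.0001
gripper_force: 0.0
```

Call:
jog_arm(targets=[[0,0,0,0,0,0],[0,0,0,0,0,0],[0,0,0,0,0,0]])

```text
time_s: 10.1
position: [0.4164, -0.0458, 0.1996]
tool_rot: [[-0.991, 0.132, -0.0], [0.132, 0.991, 0.0], [0.0, 0.0, -1.0]]
ft_force: [-0.1, -0.6, -0.5]
grip_width: -0.0002
gripper_force: 0.0
```

```bash
python3 - <<'E'
from h import *
st();row([*(C+cx*-.29)[:2],.105],Rd)
E
```

```text
10.1 [ 0.4164 -0.0458  0.1996] F [-0.1  -0.55 -0.47] w -0.0002 0.0 q [ -22.6    9.1   94.4    0.    76.6 -105. ]
[-2.92, 0.01, 9.46, 0.02, -0.02, -0.01]
```

Call:
jog_arm(targets=[[0,0,3,0,0,0],[0,0,6,0,0,0],[-1,0,9.5,0,0,0],[-2,0,9.5,0,0,0],[-2.9,0,9.5,0,0,0],[-3.5,0,9.5,0,0,0],[-4,0,9.5,0,0,0],[-4,0,9.5,0,0,0]])

```text
time_s: 10.77
position: [0.457, -0.0517, 0.1058]
tool_rot: [[-0.991, 0.132, 0.002], [0.132, 0.991, -0.001], [-0.002, -0.0, -1.0]]
ft_force: [0.2, -0.5, 0.1]
grip_width: 0.0
gripper_force: 0.0
```

```bash
python3 - <<'E'
from h import *
st();p=env.observe()['position'];print('chest',(p-C)@cx,(p-C)@cy)
E
```

```text
10.7667 [ 0.457  -0.0517  0.1058] F [ 0.24 -0.54  0.08] w 0.0 0.0 q [ -21.3   19.5   97.7    0.    62.7 -103.7]
chest -0.27810646951143 -0.0006270484252601655
```

Call:
jog_arm(targets=[[-0.4,0,0,0,0,0],[-0.8,0,0,0,0,0],[-1.2,0,0,0,0,0],[-1.6,0,0,0,0,0],[-2.0,0,0,0,0,0],[-2.5,0,0,0,0,0],[-3,0,0,0,0,0],[-3.5,0,0,0,0,0]])

```text
time_s: 11.43
position: [0.4903, -0.0559, 0.1042]
tool_rot: [[-0.991, 0.133, -0.002], [0.133, 0.991, 0.001], [0.002, 0.001, -1.0]]
ft_force: [-2.3, 0.8, 1.9]
grip_width: -0.0
gripper_force: 0.9
```

Call:
jog_arm(targets=[[-0.5,0,0,0,0,0],[-1,0,0,0,0,0],[-1.5,0,0,0,0,0],[-2,0,0,0,0,0],[-2.5,0,0,0,0,0],[-3,0,0,0,0,0],[-3.5,0,0,0,0,0],[-4,0,0,0,0,0]])

```text
time_s: 12.1
position: [0.5301, -0.0612, 0.1041]
tool_rot: [[-0.991, 0.133, -0.002], [0.133, 0.991, 0.001], [0.002, 0.001, -1.0]]
ft_force: [-2.6, 0.9, 1.4]
grip_width: -0.0
gripper_force: 0.9
```

Call:
jog_arm(targets=[[-0.5,0,0,0,0,0],[-1,0,0,0,0,0],[-1.5,0,0,0,0,0],[-2,0,0,0,0,0],[-2.5,0,0,0,0,0],[-3,0,0,0,0,0],[-3.5,0,0,0,0,0],[-4,0,0,0,0,0]])

```text
time_s: 12.77
position: [0.5698, -0.0666, 0.104]
tool_rot: [[-0.991, 0.133, -0.002], [0.133, 0.991, 0.001], [0.002, 0.0, -1.0]]
ft_force: [-2.0, 2.6, 1.0]
grip_width: -0.0001
gripper_force: 0.9
```

```bash
python3 - <<'E'
from h import *
st();o=env.observe();p=o['position'];print('chest',(p-C)@cx,(p-C)@cy, 'F',np.dot(o['ft_force'],cx))
for nm in('side','top'):
    W=cloud(grab(nm));P=W.reshape(-1,3);P=P[~np.isnan(P[:,0])];L=np.c_[(P-C)@cx,(P-C)@cy,P[:,2]]
    k=(abs(L[:,1])<.13)&(abs(L[:,1])>.08)&(L[:,2]>.131)&(L[:,2]<.139)&(L[:,0]<-.098);x=L[k][:,0];print(nm,k.sum(),np.percentile(x,[2,50,98]).round(4),'out',-np.median(x)-.101)
E
```

```text
12.7667 [ 0.5698 -0.0666  0.104 ] F [-2.01  2.57  0.98] w -0.0001 0.9237348474562168 q [ -18.5   29.6   79.8    0.    70.7 -100.9]
chest -0.16439180731789435 -0.0005250434617215805 F -2.3312184797200883
side 215 [-0.1544 -0.1487 -0.1428] out 0.04768634065394842
top 155 [-0.1522 -0.1466 -0.1405] out 0.04563423661376845
```

Call:
jog_arm(targets=[[-0.5,0,0,0,0,0],[-1,0,0,0,0,0],[-1.5,0,0,0,0,0],[-2,0,0,0,0,0],[-2.5,0,0,0,0,0],[-3,0,0,0,0,0],[-3.4,0,0,0,0,0],[-3.7,0,0,0,0,0]])

```text
time_s: 13.53
position: [0.6065, -0.0715, 0.1039]
tool_rot: [[-0.991, 0.133, -0.002], [0.133, 0.991, 0.001], [0.002, 0.0, -1.0]]
ft_force: [-1.1, 0.3, -0.3]
grip_width: 0.0001
gripper_force: 0.8
```

Call:
jog_arm(targets=[[-0.15,0,0,0,0,0],[-0.3,0,0,0,0,0],[-0.45,0,0,0,0,0],[-0.6,0,0,0,0,0],[-0.7,0,0,0,0,0],[-0.8,0,0,0,0,0]])

```text
time_s: 14.03
position: [0.6139, -0.0725, 0.104]
tool_rot: [[-0.991, 0.133, -0.002], [0.133, 0.991, 0.001], [0.002, 0.0, -1.0]]
ft_force: [-1.7, 0.2, -1.2]
grip_width: 0.0001
gripper_force: 0.8
```

```bash
cat > d.py <<'E'
from h import *
st();o=env.observe();p=o['position'];print('chest',(p-C)@cx,(p-C)@cy, 'F',np.dot(o['ft_force'],cx))
for nm in('side','top'):
    W=cloud(grab(nm));P=W.reshape(-1,3);P=P[~np.isnan(P[:,0])];L=np.c_[(P-C)@cx,(P-C)@cy,P[:,2]]
    k=(abs(L[:,1])<.13)&(abs(L[:,1])>.07)&(L[:,2]>.131)&(L[:,2]<.139)&(L[:,0]<-.094);x=L[k][:,0];print(nm,k.sum(),np.percentile(x,[2,50,98]).round(4),'out',-np.median(x)-.101)
E
python3 d.py
```

```text
14.0333 [ 0.6139 -0.0725  0.104 ] F [-1.66  0.19 -1.23] w 0.0001 0.7857908215373755 q [ -17.7   33.7   72.1    0.    74.4 -100.1]
chest -0.11986356838860329 -0.0006169977670647878 F -1.6723277844302444
side 258 [-0.11   -0.1041 -0.0955] out 0.003122300066924627
top 201 [-0.1092 -0.103  -0.0944] out 0.0020392128849646557
```

Still about 2 mm out, with only friction felt. Pushing slowly until it meets the stop.

Call:
jog_arm(targets=[[-0.08,0,0,0,0,0],[-0.15,0,0,0,0,0],[-0.22,0,0,0,0,0],[-0.3,0,0,0,0,0],[-0.3,0,0,0,0,0]])

```text
time_s: 14.55
position: [0.6163, -0.0728, 0.104]
tool_rot: [[-0.991, 0.133, -0.003], [0.132, 0.991, 0.001], [0.003, 0.0, -1.0]]
ft_force: [-5.2, -0.7, 1.8]
grip_width: 0.0
gripper_force: 2.5
```

```bash
python3 d.py
```

```text
14.55 [ 0.6163 -0.0728  0.104 ] F [-5.17 -0.66  1.76] w 0.0 2.476554214954376 q [ -17.6   33.9   71.6   -0.    74.7 -100. ]
chest -0.11746833545029566 -0.0005913270309292756 F -5.038443934723661
side 268 [-0.1077 -0.1017 -0.0955] out 0.0006688247237033318
top 201 [-0.107  -0.1007 -0.0947] out -0.00033236914503542714
```

Call:
jog_arm(targets=[[-0.1,0,0,0,0,0],[-0.2,0,0,0,0,0],[-0.2,0,0,0,0,0],[-0.2,0,0,0,0,0]])

```text
time_s: 14.98
position: [0.6163, -0.0728, 0.104]
tool_rot: [[-0.991, 0.132, -0.008], [0.132, 0.991, 0.001], [0.008, 0.0, -1.0]]
ft_force: [-14.6, -0.1, 6.9]
grip_width: -0.0002
gripper_force: 7.5
```

```bash
python3 d.py
```

```text
14.9833 [ 0.6163 -0.0728  0.104 ] F [-14.62  -0.12   6.92] w -0.0002 7.450309378327802 q [ -17.6   34.    71.3   -0.1   75.1 -100. ]
chest -0.11748205405292551 -0.0005628627614538608 F -14.476685225666685
side 262 [-0.1076 -0.1016 -0.0955] out 0.0006324237200524274
top 201 [-0.107  -0.1007 -0.0945] out -0.00031828028374873696
```

The stop is confirmed: force rises with no further motion. Backing off and checking.

Call:
jog_arm(targets=[[0.3,0,0,0,0,0],[1,0,0,0,0,0],[3,0,0,0,0,0],[6,0,-1,0,0,0],[9,0,-4,0,0,0],[12,0,-7,0,0,0],[12,0,-10,0,0,0],[12,0,-10,0,0,0]])

```text
time_s: 15.75
position: [0.5012, -0.0577, 0.2103]
tool_rot: [[-0.991, 0.133, 0.009], [0.133, 0.991, -0.003], [-0.01, -0.002, -1.0]]
ft_force: [0.6, -0.8, 1.4]
grip_width: 0.0
gripper_force: 0.0
```

Call:
jog_arm(targets=[[0,0,0,0,0,0],[0,0,0,0,0,0],[0,0,0,0,0,0]])

```text
time_s: 16.0
position: [0.4999, -0.0572, 0.203]
tool_rot: [[-0.991, 0.133, -0.003], [0.133, 0.991, 0.001], [0.004, 0.001, -1.0]]
ft_force: [0.4, -0.2, 0.5]
grip_width: 0.0
gripper_force: 0.0
```

```bash
python3 d.py; python3 -c "
from h import *
save(grab('side'),'end.png')"
```

```text
16.0 [ 0.4999 -0.0572  0.203 ] F [ 0.37 -0.18  0.52] w 0.0 0.0 q [ -20.    17.5   82.1    0.    80.6 -102.4]
chest -0.23484554378694467 -0.0004628992051624384 F 0.39358177542940426
side 630 [-0.1075 -0.1015 -0.0954] out 0.0004526229654044228
top 403 [-0.1069 -0.1009 -0.0944] out -6.002539939145568e-05
```

View pics/end.png

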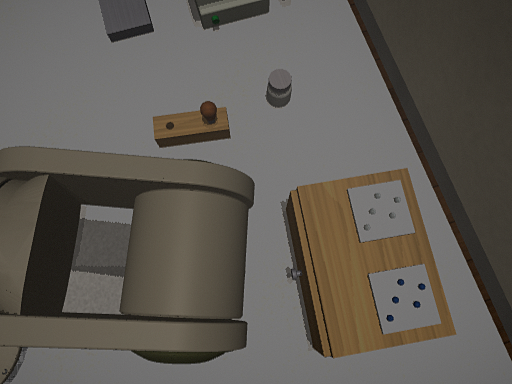

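The drawer is shut at (310,270), the knobbed mandrel is still in the block at (208,110), the jar has not moved from (279,85), and the arm is clear.

```bash
python3 -c "
from rig import env
print(env.close_job())"
```

```text
the job is handed in; nothing more can be done
None
```

I slid the straight-handled mandrel down onto the floor of the empty tube and released it. I then pushed the drawer gently shut against its stop and handed the job in at about 16 s of the 59 s allowed, with the knobbed mandrel and the jar left as they were.

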